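Serve the chocolates from the rocker dispenser

ROBOT

A 6-joint arm with a two-finger parallel gripper is mounted at the origin on a cart in front of the work surface, level with it; the furniture and walls round the work are solid. World frame = base frame: x ahead of the robot, y to its left, z up, the work surface at z = 0. Lengths are in m, angles in rad, forces in N, time in s.
With the tool pointing down it reaches from about 0.375 to 0.975 m from the base axis. Payload 3.8 kg.
Tool frame: the origin (TCP) lies at the very end of the fingers, on their centre line; the grasp point (between the pads) lies 19 mm behind it; z points along the fingers, y is the line along which they close (so a half turn about z gives the same grasp; the last joint's range is limited). The gripper opens to 85 mm and grips with 20 to 120 N. Pads are 22 mm wide; open, the fingers measure 114 mm over their backs; the gripper's body (76 mm by 85 mm) begins 54 mm behind the grasp point. The pads swing forward as they close: fully open they stand 13 mm farther back than shut.
Start: joints at [1.176, 0.264, 1.604, -0, 1.274, -0.037], TCP at [0.236, 0.632, 0.231] pointing down, gripper open.
Joint ranges: [-2.63, 2.63], [-0.94, 2.18], [0.31, 2.57], [-1.31, 4.45], [0, 2.66], [-2.55, 2.55]. Speed limits (rad/s): [2.57, 2.57, 3.14, 3.14, 3.14, 3.14].

INTERFACE

Orientations are given as a rotation vector (axis times angle).
In Python, from workcell import monitor, viewer, workorder gives the robot as it stands.
- The arm moves only by the tool jog_arm, never from a script. Its argument "commands" is a list of rows, each an object with "travel": the shift along the tool's x, y, z in mm, a list of three; "rot": the turn, a rotation vector about the tool's x, y, z in degrees, a list of three; "claw": the closure in counts, from 0 (fully open) to 255 (shut). A call has exactly 5 rows; each row shifts and turns the commanded pose from where the row before left it, along the tool's axes as they then stand; what a row does not reach is not made up. A row lasts 1/10 s, in which the tool goes at most 50 mm and 8.59 degrees, less where a joint would pass 70% of its speed; a pose out of reach is approached as far as the arm can. A call is refused whole if a number of a shift passes 50 or a number of a turn 8.59, either way. A call with a gripper value outside its range is refused whole. The fingers move at their own pace and stop on an object; "force" is the grip in N (left out, the last holds). Time passes only in rows, so rows that do not move let the fingers close, or fill a call up. It gives the time, the measured TCP pose, the force, the opening and the grip force at its end, in the units of the state.
- monitor.read_state(): the state, without advancing time (a new reading comes with each control period).
- viewer.read_camera(name): name is "scene" or "top"; returns a dict with "color" (420x560x3 uint8, blue, green, red), "camera_matrix" (3x3 intrinsics, pixels), "R" (3x3) and "t" (3): a world point X has camera coordinates R X + t. Camera axes: x right, y down, z forward; pixel columns grow to the right and rows downward; lengths in m; the calibration is good to about 2 mm. A picture is of the moment at which its call begins. There is no depth.
- workorder.finish_job(): hands the job in; it is judged then, once.
The state is a dict: "time": time; "q": joint angles; "joint_vel": joint speeds; "joint_torque": joint torques, N m; "tool_pos": TCP position; "tcp_rot": TCP orientation; "wrist_force": force on the tool from outside, world axes, zero at the start; "torque": the same for the moment, N m; "width": opening from 0.0 (shut) to 1.0 (fully open); "grip_force": force on a finger pad.
Only numpy, scipy, OpenCV 4.12 (cv2) and the standard library are available. Lean on these libraries where they do the work, as an engineer would, in place of code of your own. Each camera call takes 0.05 s, during which the arm holds its last target. There are 200 camera calls.

TASK

Serve the red chocolates: press down the yellow paddle of the dispenser that holds the red balls and keep it down, so that its gate lifts and all three chocolates roll out into its tray, then let the paddle come back up so that the gate shuts. Only press the paddle with the fingertips: grasp and lift nothing, do not touch the balls, keep the brown nuts shut in the other dispenser, and leave the jar, the bowl and the grinder where they stand.

Things in the scene. Friction and masses are not known exactly. Their poses are not given: they have to be found in the camera images.
- choc: fixed dispenser with the three red foil-wrapped chocolate balls, otherwise like its twin; wooden base 215 x 118 mm, nowhere over 100 mm tall. Origin: on the worktop below the rocker, 40 mm to the right of the trough. Axes: x up the trough, away from tray and robot (turned up to 0.3 rad), y left, z up. Which of the two stands left varies
- choc_gate (a point): trough floor below the gate (red balls): dispenser frame 0, +40, +52 mm, fixed. The clear-walled trough, 32 mm wide inside, slopes down 0.14 rad to -x, from x = +128 to -24 mm, and ends over the tray. The gate hangs 5 mm over this point from one end of the rocker, which lies along y at x = 0 and turns on a pin at y = -12, z = 90 mm
- choc_paddle (a point): middle of the top of the yellow paddle (26 mm along x, 34 mm along y, 6 mm thick) on the rocker's other end (red balls); at rest level, at 0, -76, +96 mm in the dispenser's frame; swings about the pin 64 mm away, down to z about 59 mm at the stop; free space below it. Axes: the dispenser's, tilting with the rocker
- choc_rocker (a joint): rocker angle of the dispenser with the red balls, rad: 0 = at rest, paddle up, gate shut; grows as the paddle goes down; 0.6 = stop, gate fully up. Balls pass from about 0.45. A spring brings it back: on the paddle's middle about 1.5 N to start, about 4 N at the stop
- choc_tray (a point): middle of the floor of the open catch tray below the trough's end (red balls), 6 mm above the worktop; inside 58 mm along x by 82 mm along y; walls to 37 mm, the front one to 43 mm above the worktop; axes as the dispenser's
- nut: fixed dispenser with the three brown hazelnuts, otherwise like its twin; wooden base 215 x 118 mm, nowhere over 100 mm tall. Origin: on the worktop below the rocker, 40 mm to the right of the trough. Axes: x up the trough, away from tray and robot (turned up to 0.3 rad), y left, z up. Which of the two stands left varies
- nut_gate (a point): trough floor below the gate (brown balls): dispenser frame 0, +40, +52 mm, fixed. The clear-walled trough, 32 mm wide inside, slopes down 0.14 rad to -x, from x = +128 to -24 mm, and ends over the tray. The gate hangs 5 mm over this point from one end of the rocker, which lies along y at x = 0 and turns on a pin at y = -12, z = 90 mm
- nut_paddle (a point): middle of the top of the yellow paddle (26 mm along x, 34 mm along y, 6 mm thick) on the rocker's other end (brown balls); at rest level, at 0, -76, +96 mm in the dispenser's frame; swings about the pin 64 mm away, down to z about 59 mm at the stop; free space below it. Axes: the dispenser's, tilting with the rocker
- nut_rocker (a joint): rocker angle of the dispenser with the brown balls, rad: 0 = at rest, paddle up, gate shut; grows as the paddle goes down; 0.6 = stop, gate fully up. Balls pass from about 0.45. A spring brings it back: on the paddle's middle about 1.5 N to start, about 4 N at the stop
- nut_tray (a point): middle of the floor of the open catch tray below the trough's end (brown balls), 6 mm above the worktop; inside 58 mm along x by 82 mm along y; walls to 37 mm, the front one to 43 mm above the worktop; axes as the dispenser's
- chocolate0: red foil-wrapped chocolate ball, 26 mm diameter, about 12 g, nearest the gate at the start; origin at its centre; rolls freely
- chocolate1: red foil-wrapped chocolate ball, 26 mm diameter, about 12 g, second at the start; origin at its centre; rolls freely
- chocolate2: red foil-wrapped chocolate ball, 26 mm diameter, about 12 g, third from the gate at the start; origin at its centre; rolls freely
- hazelnut0: brown hazelnut ball, 26 mm diameter, about 12 g, nearest the gate at the start; origin at its centre; rolls freely
- hazelnut1: brown hazelnut ball, 26 mm diameter, about 12 g, second at the start; origin at its centre; rolls freely
- hazelnut2: brown hazelnut ball, 26 mm diameter, about 12 g, third from the gate at the start; origin at its centre; rolls freely
- jar_oats: small clip-top glass jar with a red seal, 94 x 90 x 69 mm, standing loose behind the dispensers; origin at the centre of its underside. To be left alone
- salt_bowl: small stoneware bowl of salt, 110 mm across, 51 mm high, loose, behind on the right; origin at the centre of its underside. To be left alone
- grinder: small glass pepper grinder with a black cap, 43 mm across, 112 mm high, loose, behind on the left; origin at the centre of its underside. To be left alone

How it is judged:
By the outcome, as a careful person would: the job done as asked, in the order asked, and still so for the second after the job is handed in, with the robot touching nothing.
It also fails if it takes over 35 s, if anything falls off the work surface, if the arm or the gripper's body presses on something with over 40 N, if the wrist force passes 120 N, or if a joint passes its speed limit or range.

## Working session

There is one attempt and no reset: what is moved stays moved. The work goes in short steps, Python scripts to look and compute and a tool call to move; the robot and the scene stay as the last step left them, time stands still between calls to the robot, and variables do not carry over. Pictures are saved under pics/ and viewed, at most 10 in all, crops included, and the job is handed in when it is done.

Besides the shell and the picture viewer there is one more tool, called after ">>>" by a JSON object that holds its "fn" and its "kwargs", one argument or row to a line. jog_arm: Moves the arm, as the interface text tells. Its arguments: {"type":"object","properties":{"commands":{"type":"array","items":{"type":"object","properties":{"travel":{"type":"array","items":{"type":"number"}},"rot":{"type":"array","items":{"type":"number"}},"claw":{"type":"number"}}}},"force":{"type":"number"}},"required":["commands"]}

```bash
mkdir -p pics
python3 - <<'E'
from workcell import monitor, viewer
import cv2,pickle
s=monitor.read_state(); print(s)
d={n:viewer.read_camera(n) for n in("scene","top")}
pickle.dump(d,open("v.pkl","wb"))
for n in d: cv2.imwrite(f"pics/{n}0.png",d[n]["color"]); print(d[n]["R"],d[n]["t"])
E
```

```text
{'time': 0.0, 'q': array([ 1.17611194e+00,  2.64753404e-01,  1.60536788e+00,  3.19797761e-06,
        1.27368964e+00, -3.69110867e-02]), 'joint_vel': array([ 1.80537796e-03,  2.86775336e-04, -5.65006463e-04,  4.42968144e-03,
       -4.78421175e-05, -2.52901025e-04]), 'joint_torque': array([-4.20365159e-04, -5.15119958e+01, -3.67305779e+01, -2.57499937e-05,
        1.30614237e-02, -1.74215991e-06]), 'tool_pos': array([0.23610696, 0.63158646, 0.22996515]), 'tcp_rot': array([-0.55891253, -3.09098797,  0.00340209]), 'wrist_force': array([-0.34663454,  0.2116484 , -0.11080899]), 'torque': array([0.03395293, 0.01311747, 0.02844684]), 'grip_force': 0.0, 'width': 0.9995413198797772}
[[-0.5902871  -0.80718687 -0.00323866]
 [-0.34220557  0.25388108 -0.90467659]
 [ 0.73106531 -0.53291064 -0.42608658]] [0.31305986 0.29774701 0.60573193]
[[-0.00561145 -0.99991687  0.01160923]
 [-0.9906093   0.00397251 -0.13666539]
 [ 0.13660791 -0.0122671  -0.99054924]] [-0.02013461  0.59307055  1.12763712]
```

View pics/top0.png

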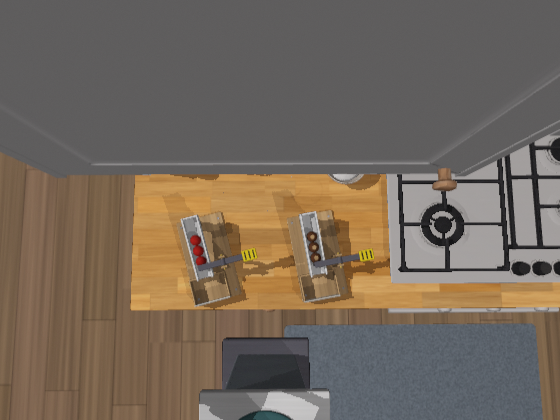

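View pics/scene0.png

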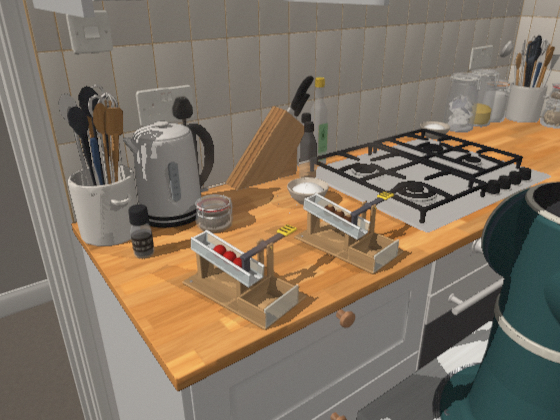

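The top view shows the red balls in the left dispenser with its paddle near (249,255). The brown dispenser's paddle is near (366,255), and the arm is out of view. The scene view agrees: red paddle at (287,231), brown at (386,196).

```bash
cat > h.py <<'E'
import cv2,numpy as np
def ray(v,uv):
    d=v["R"].T@np.linalg.inv(v["camera_matrix"])@np.array([*uv,1.]); return -v["R"].T@v["t"],d
def plane(v,uv,z):
    c,d=ray(v,uv); return c+d*(z-c[2])/d[2]
def tri(vs,uvs):
    A=np.zeros((3,3));b=np.zeros(3)
    for v,u in zip(vs,uvs):
        c,d=ray(v,u); d/=np.linalg.norm(d); P=np.eye(3)-np.outer(d,d); A+=P; b+=P@c
    return np.linalg.solve(A,b)
def blobs(img,kind,mina=15):
    h=cv2.cvtColor(img,cv2.COLOR_BGR2HSV)
    if kind=="yellow": m=cv2.inRange(h,(24,150,120),(34,255,255)); m=cv2.morphologyEx(m,cv2.MORPH_CLOSE,np.ones((5,5)))
    else: m=cv2.inRange(h,(0,190,60),(5,255,255))|cv2.inRange(h,(174,190,60),(180,255,255))
    n,_,st,c=cv2.connectedComponentsWithStats(m)
    return [(st[i].tolist(),c[i].round(1)) for i in range(1,n) if st[i][4]>=mina]
E
python3 - <<'E'
import pickle
from h import *
d=pickle.load(open("v.pkl","rb"))
for n in d:
    for k in("yellow","red"):
        for s,c in blobs(d[n]["color"],k): print(n,k,s,c,plane(d[n],c,.096 if k=="yellow" else .075).round(4))
E
```

```text
scene yellow [378, 192, 16, 8, 76] [385.2 195.1] [ 0.4724 -0.2373  0.096 ]
scene yellow [277, 225, 19, 10, 87] [286.4 230. ] [0.4742 0.0365 0.096 ]
scene red [214, 245, 28, 22, 197] [228.  254.6] [0.4936 0.1559 0.075 ]
top yellow [241, 248, 16, 14, 155] [248.8 254.3] [0.4806 0.0337 0.096 ]
top yellow [359, 249, 15, 13, 153] [366.  254.7] [ 0.4783 -0.2406  0.096 ]
top red [191, 236, 15, 29, 211] [197.7 249.9] [0.4926 0.1561 0.075 ]
```

>>> {"fn": "jog_arm", "kwargs": {
  "commands": [
    {"rot":[0,0,8],"claw":255},
    {"rot":[0,0,8],"claw":255},
    {"rot":[0,0,8],"claw":255},
    {"rot":[0,0,8],"claw":255},
    {"rot":[0,0,8],"claw":255}
  ]
}}

```text
$.commands[0]: bad value
```

>>> {"fn": "jog_arm", "kwargs": {
  "commands": [
    {"rot":[0,0,8],"claw":255},
    {"rot":[0,0,8],"claw":255},
    {"rot":[0,0,1],"claw":255},
    {"claw":255},
    {"claw":255}
  ]
}}

```text
$.commands[0]: bad value
```

```bash
cat > goto.py <<'E'
import sys,numpy as np
from workcell import monitor
from scipy.spatial.transform import Rotation as R
s=monitor.read_state(); T=R.from_rotvec(s["tcp_rot"]); 
print("t",s["time"],"pos",s["tool_pos"].round(4),"F",s["wrist_force"].round(2),"w",round(s["width"],3))
print("axes",T.as_matrix().round(3).tolist())
if len(sys.argv)>3: print("tool mm",(T.inv().apply(np.array(sys.argv[1:4],float)-s["tool_pos"])*1000).round(1))
E
python3 goto.py .479 .031 .16
```

```text
t 0.1 pos [0.2361 0.6317 0.2301] F [-0.04 -0.74 -0.01] w 0.996
axes [[-0.937, 0.35, -0.001], [0.35, 0.937, -0.002], [0.0, -0.002, -1.0]]
tool mm [-437.8 -477.4   71. ]
```

All fields seem to be required.

>>> {"fn": "jog_arm", "kwargs": {
  "commands": [
    {"travel":[0,0,0],"rot":[0,0,8],"claw":255},
    {"travel":[0,0,0],"rot":[0,0,8],"claw":255},
    {"travel":[0,0,0],"rot":[0,0,8],"claw":255},
    {"travel":[0,0,0],"rot":[0,0,8],"claw":255},
    {"travel":[0,0,0],"rot":[0,0,8],"claw":255}
  ]
}}

```text
time: 0.6
tool_pos: [0.2362, 0.6318, 0.2305]
tcp_rot: [1.59, 2.709, -0.002]
wrist_force: [-1.1, 0.3, 1.4]
width: 0.14
grip_force: 0.0
```

>>> {"fn": "jog_arm", "kwargs": {
  "commands": [
    {"travel":[0,0,0],"rot":[0,0,8],"claw":255},
    {"travel":[0,0,0],"rot":[0,0,8],"claw":255},
    {"travel":[0,0,0],"rot":[0,0,1],"claw":255},
    {"travel":[0,0,0],"rot":[0,0,0],"claw":255},
    {"travel":[0,0,0],"rot":[0,0,0],"claw":255}
  ]
}}

```text
time: 1.1
tool_pos: [0.2363, 0.6321, 0.231]
tcp_rot: [1.964, 2.452, -0.001]
wrist_force: [0.3, 0.8, 0.1]
width: -0.0
grip_force: 0.0
```

```bash
python3 goto.py .479 .031 .16
```

```text
t 1.1 pos [0.2363 0.6321 0.231 ] F [0.32 0.77 0.11] w -0.0
axes [[-0.219, 0.976, -0.0], [0.976, 0.219, -0.0], [-0.0, -0.0, -1.0]]
tool mm [-639.6  105.4   71.2]
```

>>> {"fn": "jog_arm", "kwargs": {
  "commands": [
    {"travel":[-40,7,0],"rot":[0,0,0],"claw":255},
    {"travel":[-40,7,0],"rot":[0,0,0],"claw":255},
    {"travel":[-40,7,0],"rot":[0,0,0],"claw":255},
    {"travel":[-40,7,0],"rot":[0,0,0],"claw":255},
    {"travel":[-40,7,0],"rot":[0,0,0],"claw":255}
  ]
}}

```text
time: 1.6
tool_pos: [0.3142, 0.4431, 0.2314]
tcp_rot: [1.963, 2.452, 0.001]
wrist_force: [0.8, -0.5, 0.9]
width: -0.003
grip_force: 0.0
```

>>> {"fn": "jog_arm", "kwargs": {
  "commands": [
    {"travel":[-40,7,0],"rot":[0,0,0],"claw":255},
    {"travel":[-40,7,0],"rot":[0,0,0],"claw":255},
    {"travel":[-40,7,0],"rot":[0,0,0],"claw":255},
    {"travel":[-40,7,0],"rot":[0,0,0],"claw":255},
    {"travel":[-40,7,0],"rot":[0,0,0],"claw":255}
  ]
}}

```text
time: 2.1
tool_pos: [0.3917, 0.2554, 0.2316]
tcp_rot: [1.963, 2.452, 0.001]
wrist_force: [0.7, 0.3, 0.8]
width: 0.0
grip_force: 0.0
```

>>> {"fn": "jog_arm", "kwargs": {
  "commands": [
    {"travel":[-40,7,0],"rot":[0,0,0],"claw":255},
    {"travel":[-40,7,0],"rot":[0,0,0],"claw":255},
    {"travel":[-40,7,0],"rot":[0,0,0],"claw":255},
    {"travel":[-40,7,0],"rot":[0,0,0],"claw":255},
    {"travel":[-40,7,0],"rot":[0,0,0],"claw":255}
  ]
}}

```text
time: 2.6
tool_pos: [0.4692, 0.0676, 0.2316]
tcp_rot: [1.964, 2.451, 0.001]
wrist_force: [0.5, 0.2, 0.9]
width: -0.002
grip_force: 0.0
```

```bash
python3 goto.py .479 .031 .12
```

```text
t 2.6 pos [0.4692 0.0676 0.2316] F [0.45 0.16 0.93] w -0.002
axes [[-0.218, 0.976, 0.001], [0.976, 0.218, 0.0], [-0.0, 0.001, -1.0]]
tool mm [-37.8   1.5 111.6]
```

Now I'll drop to just above the paddle (z≈0.12) and look.

>>> {"fn": "jog_arm", "kwargs": {
  "commands": [
    {"travel":[-19,1,0],"rot":[0,0,0],"claw":255},
    {"travel":[-19,1,20],"rot":[0,0,0],"claw":255},
    {"travel":[0,0,40],"rot":[0,0,0],"claw":255},
    {"travel":[0,0,40],"rot":[0,0,0],"claw":255},
    {"travel":[0,0,11],"rot":[0,0,0],"claw":255}
  ]
}}

```text
time: 3.1
tool_pos: [0.4752, 0.0321, 0.116]
tcp_rot: [-1.962, -2.446, 0.008]
wrist_force: [-0.7, -0.9, 0.1]
width: 0.001
grip_force: 0.0
```

```bash
cat > look.py <<'E'
import sys,cv2
from workcell import viewer
from h import *
n,c=sys.argv[1],list(map(int,sys.argv[2:6]))
v=viewer.read_camera(n); x0,y0,x1,y1=c
print(blobs(v["color"],"yellow"),blobs(v["color"],"red"))
cv2.imwrite(sys.argv[6],cv2.resize(v["color"][y0:y1,x0:x1],None,fx=4,fy=4,interpolation=cv2.INTER_CUBIC))
E
python3 goto.py .479 .031 .06; python3 look.py scene 170 180 350 330 pics/s1.png
```

```text
t 3.1 pos [0.4752 0.0321 0.116 ] F [-0.69 -0.86  0.07] w 0.001
axes [[-0.217, 0.976, -0.008], [0.976, 0.217, -0.0], [0.002, -0.008, -1.0]]
tool mm [-2.   3.9 56. ]
[([377, 192, 17, 8, 74], array([385.1, 195. ])), ([277, 225, 19, 10, 95], array([286.4, 230. ]))] [([214, 245, 27, 22, 194], array([227.9, 254.5]))]
```

View pics/s1.png

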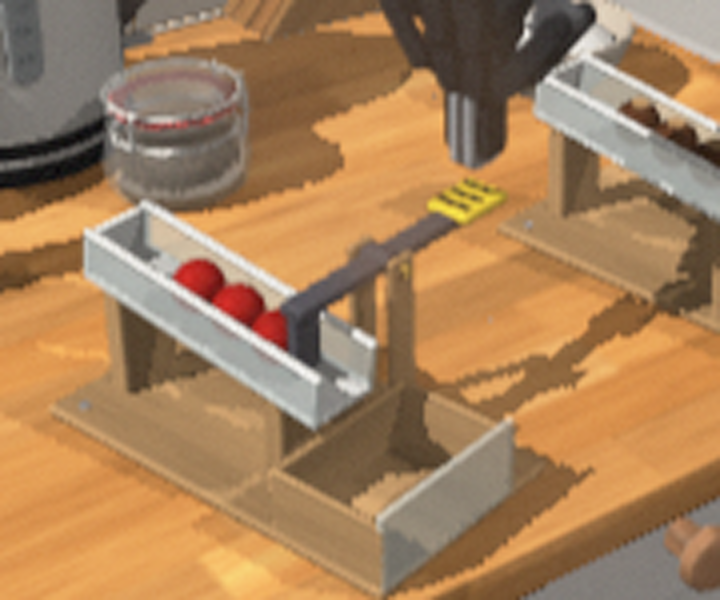

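The closed fingertips, ending at crop (475,163), are right above the red dispenser's paddle at (468,200). Pressing down now.

>>> {"fn": "jog_arm", "kwargs": {
  "commands": [
    {"travel":[0,3,5],"rot":[0,0,0],"claw":255},
    {"travel":[0,0,12],"rot":[0,0,0],"claw":255},
    {"travel":[0,0,12],"rot":[0,0,0],"claw":255},
    {"travel":[0,0,12],"rot":[0,0,0],"claw":255},
    {"travel":[0,0,12],"rot":[0,0,0],"claw":255}
  ]
}}

```text
time: 3.65
tool_pos: [0.4829, 0.0335, 0.0674]
tcp_rot: [1.965, 2.449, 0.003]
wrist_force: [0.3, 0.5, 4.7]
width: -0.001
grip_force: 1.8
```

```bash
python3 goto.py .479 .031 .058; python3 look.py scene 170 180 350 330 pics/s2.png
```

```text
t 3.65 pos [0.4829 0.0335 0.0674] F [0.28 0.48 4.73] w -0.001
axes [[-0.217, 0.976, 0.002], [0.976, 0.217, 0.0], [-0.0, 0.002, -1.0]]
tool mm [-1.6 -4.4  9.4]
[([377, 192, 16, 7, 66], array([384.4, 195.1])), ([276, 241, 10, 5, 15], array([280.7, 243.1]))] [([216, 246, 31, 24, 203], array([230.2, 256.1]))]
```

View pics/s2.png

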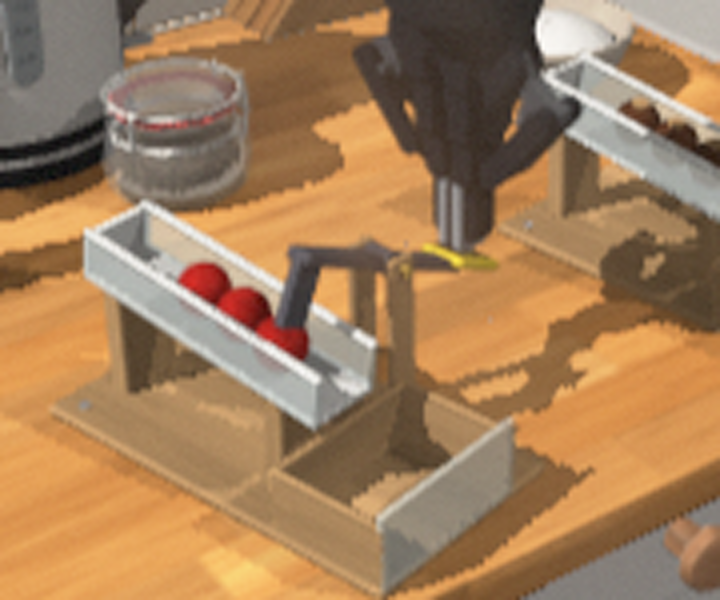

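The paddle is pressed near crop (458,255). The gate is lifting and the balls are starting to roll. Pressing 8 mm further and holding.

>>> {"fn": "jog_arm", "kwargs": {
  "commands": [
    {"travel":[0,-3,5],"rot":[0,0,0],"claw":255},
    {"travel":[0,0,4],"rot":[0,0,0],"claw":255},
    {"travel":[0,0,0],"rot":[0,0,0],"claw":255},
    {"travel":[0,0,0],"rot":[0,0,0],"claw":255},
    {"travel":[0,0,0],"rot":[0,0,0],"claw":255}
  ]
}}

```text
time: 4.2
tool_pos: [0.479, 0.0322, 0.0585]
tcp_rot: [1.966, 2.45, -0.0]
wrist_force: [1.1, -1.5, 2.7]
width: 0.001
grip_force: 1.8
```

>>> {"fn": "jog_arm", "kwargs": {
  "commands": [
    {"travel":[0,0,0],"rot":[0,0,0],"claw":255},
    {"travel":[0,0,0],"rot":[0,0,0],"claw":255},
    {"travel":[0,0,0],"rot":[0,0,0],"claw":255},
    {"travel":[0,0,0],"rot":[0,0,0],"claw":255},
    {"travel":[0,0,0],"rot":[0,0,0],"claw":255}
  ]
}}

```text
time: 4.7
tool_pos: [0.4789, 0.0324, 0.0582]
tcp_rot: [1.966, 2.45, -0.0]
wrist_force: [2.3, -2.6, 2.4]
width: 0.0
grip_force: 1.9
```

>>> {"fn": "jog_arm", "kwargs": {
  "commands": [
    {"travel":[0,0,0],"rot":[0,0,0],"claw":255},
    {"travel":[0,0,0],"rot":[0,0,0],"claw":255},
    {"travel":[0,0,0],"rot":[0,0,0],"claw":255},
    {"travel":[0,0,0],"rot":[0,0,0],"claw":255},
    {"travel":[0,0,0],"rot":[0,0,0],"claw":255}
  ]
}}

```text
time: 5.2
tool_pos: [0.4789, 0.0325, 0.0582]
tcp_rot: [1.966, 2.45, -0.0]
wrist_force: [0.4, -2.9, 2.5]
width: 0.001
grip_force: 1.9
```

```bash
python3 goto.py; python3 look.py scene 170 180 350 330 pics/s3.png
```

```text
t 5.2 pos [0.4789 0.0325 0.0582] F [ 0.43 -2.86  2.53] w 0.001
axes [[-0.216, 0.976, -0.0], [0.976, 0.216, -0.0], [-0.0, -0.0, -1.0]]
[([377, 192, 16, 8, 71], array([385.1, 195. ]))] [([256, 288, 29, 17, 252], array([268.2, 295.3]))]
```

View pics/s3.png

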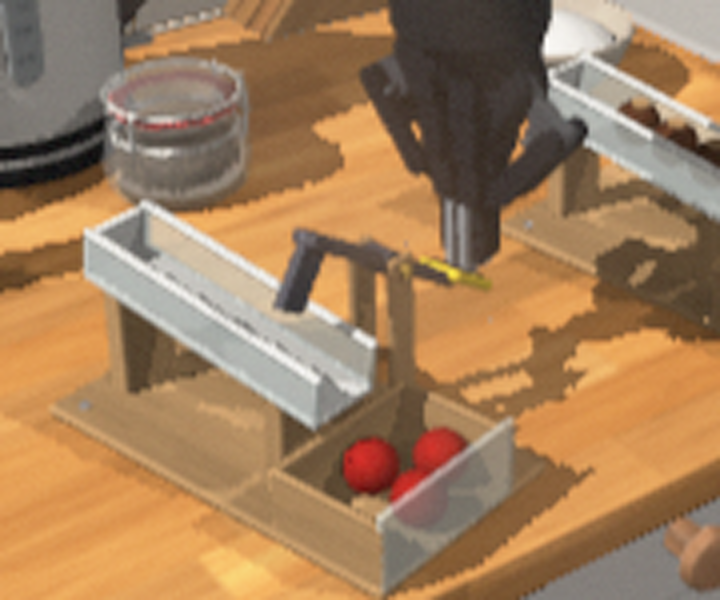

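All three red balls are in the tray, around crop (415,470), and the trough is empty. Releasing gently straight up.

>>> {"fn": "jog_arm", "kwargs": {
  "commands": [
    {"travel":[0,0,-8],"rot":[0,0,0],"claw":255},
    {"travel":[0,0,-8],"rot":[0,0,0],"claw":255},
    {"travel":[0,0,-8],"rot":[0,0,0],"claw":255},
    {"travel":[0,0,-8],"rot":[0,0,0],"claw":255},
    {"travel":[0,0,-8],"rot":[0,0,0],"claw":255}
  ]
}}

```text
time: 5.75
tool_pos: [0.4787, 0.0331, 0.099]
tcp_rot: [-1.966, -2.449, -0.001]
wrist_force: [-0.2, -0.6, -0.4]
width: -0.0
grip_force: 0.0
```

>>> {"fn": "jog_arm", "kwargs": {
  "commands": [
    {"travel":[0,0,-20],"rot":[0,0,0],"claw":255},
    {"travel":[0,0,-30],"rot":[0,0,0],"claw":255},
    {"travel":[0,0,-30],"rot":[0,0,0],"claw":255},
    {"travel":[0,0,0],"rot":[0,0,0],"claw":255},
    {"travel":[0,0,0],"rot":[0,0,0],"claw":255}
  ]
}}

```text
time: 6.25
tool_pos: [0.4792, 0.033, 0.1792]
tcp_rot: [1.966, 2.45, 0.002]
wrist_force: [-1.1, -0.1, -1.2]
width: 0.001
grip_force: 0.0
```

>>> {"fn": "jog_arm", "kwargs": {
  "commands": [
    {"travel":[0,0,0],"rot":[0,0,0],"claw":255},
    {"travel":[0,0,0],"rot":[0,0,0],"claw":255},
    {"travel":[0,0,0],"rot":[0,0,0],"claw":255},
    {"travel":[0,0,0],"rot":[0,0,0],"claw":255},
    {"travel":[0,0,0],"rot":[0,0,0],"claw":255}
  ]
}}

```text
time: 6.75
tool_pos: [0.4787, 0.0325, 0.1778]
tcp_rot: [-1.966, -2.449, 0.001]
wrist_force: [0.8, -0.4, 0.0]
width: 0.0
grip_force: 0.0
```

```bash
python3 goto.py; python3 look.py scene 170 180 350 330 pics/s4.png
```

```text
t 6.75 pos [0.4787 0.0325 0.1778] F [ 0.77 -0.43  0.01] w 0.0
axes [[-0.216, 0.976, -0.001], [0.976, 0.216, 0.0], [0.0, -0.001, -1.0]]
[([377, 192, 16, 7, 69], array([384.9, 194.9])), ([277, 225, 19, 10, 90], array([286.3, 230. ]))] [([256, 288, 29, 17, 250], array([268.2, 295.2]))]
```

View pics/s4.png

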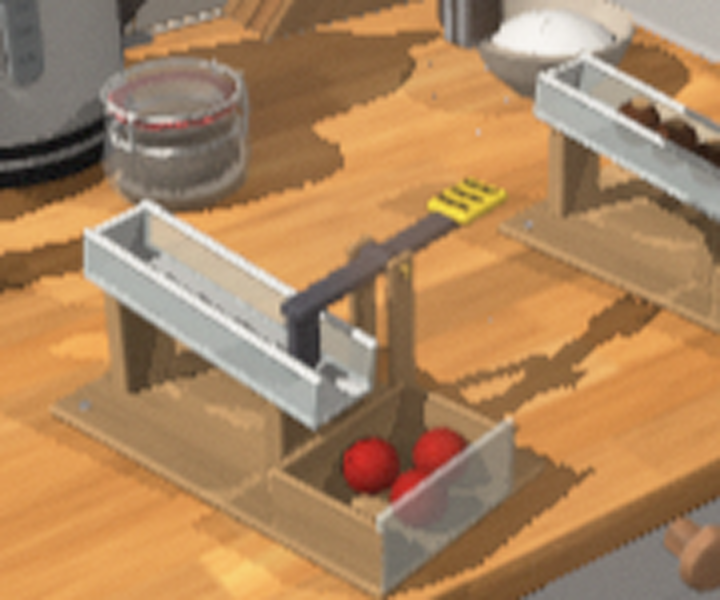

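The paddle is back up at crop (468,200) and the gate is shut at (303,335). The three chocolates lie in the tray, the nuts are still shut in, and the arm is clear.

```bash
python3 -c "
from workcell import workorder
print(workorder.finish_job())"
```

```text
the job is handed in; nothing more can be done
None
```

The job is handed in: all three red chocolates are in their tray, the paddle is back up with the gate shut, the nuts are still shut in, and only the paddle was pressed.

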